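# Put the dry wooden lids back on their storage canisters

### The arm

A 6-joint arm with a two-finger parallel gripper is mounted at the origin on a cart in front of the work surface, level with it; the furniture and walls round the work are solid. World frame = base frame: x ahead of the robot, y to its left, z up, the work surface at z = 0. Lengths are in m, angles in rad, forces in N, time in s.
With the tool pointing down it reaches from about 0.25 to 0.775 m from the base axis. Payload 8.9 kg.
Tool frame: the origin (TCP) lies at the very end of the fingers, on their centre line; the grasp point (between the pads) lies 19 mm behind it (tcp_to_grasp is the distance from the TCP to the grasp point, in m); z points along the fingers, y is the line along which they close (so a half turn about z gives the same grasp; the last joint's range is limited). The gripper opens to 85 mm and grips with 20 to 120 N. Pads are 22 mm wide; open, the fingers measure 114 mm over their backs; the gripper's body (76 mm by 85 mm) begins 54 mm behind the grasp point. The pads swing forward as they close: fully open they stand 13 mm farther back than shut.
Start: joints at [0.963, 0.291, -0.153, 1.127, 0, 1.431], TCP at [0.237, 0.468, 0.231] pointing down, gripper open.
Joint ranges: [-2.52, 2.52], [-0.91, 1.74], [-1.3, 1.37], [-1.96, 2.02], [-1.52, 1.47], [-3.14, 3.14]. Speed limits (rad/s): [2.22, 2.22, 2.79, 3.14, 3.14, 3.14].

### API

Orientations are given as a rotation vector (axis times angle).
In Python, from workcell import * gives the robot as it stands.
- The arm moves only by the shell command python3 -m crank 'ROWS' [FORCE]. ROWS is a JSON object of lists of equal length, an entry for each row: "delta_pos": the shift along the tool's x, y, z in mm, a list of three; "rot": the turn, a rotation vector about the tool's x, y, z in rad, a list of three; "grip": the opening, from 0 (shut) to 1 (fully open). A call has 1 to 5 rows; each row is the pose to reach, as a shift and turn from the pose commanded when the call began, along the tool's axes at that moment; what a row does not reach only later rows make up. A row lasts 1/10 s, in which the tool goes at most 50 mm and 8.59 degrees, less where a joint would pass 70% of its speed; a pose out of reach is approached as far as the arm can. A call with a gripper value outside its range is refused whole. The fingers move at their own pace and stop on an object; FORCE is the grip in N (left out, the last holds). Time passes only in rows, so rows that repeat a pose let the fingers close. It gives the time, the measured TCP pose, the force, the opening and the grip force at its end, in the units of the state.
- state(): the state, without advancing time (a new reading comes with each control period).
- get_image(name): name is "scene" or "top" or "wrist"; returns a dict with "image" (420x560x3 uint8, red, green, blue), "mtx" (3x3 intrinsics, pixels), "eye" and "attitude" of the camera in the world. Camera axes: x right, y up, looking along -z (the intrinsics and any distortion apply to the point x, -y, -z); pixel columns grow to the right and rows downward; lengths in m; the calibration is good to about 2 mm. A picture is of the moment at which its call begins. There is no depth.
- close_job(): hands the job in; it is judged then, once.
The state is a dict: "clock": time; "joints": joint angles; "joint_velocities": joint speeds; "effort": joint torques, N m; "tcp_pos": TCP position; "orientation": TCP orientation; "ft_force": force on the tool from outside, world axes, zero at the start; "torque": the same for the moment, N m; "width": finger opening in m; "grip_force": force on a finger pad.
Only numpy, scipy, OpenCV 4.12 (cv2) and the standard library are available. Lean on these libraries where they do the work, as an engineer would, in place of code of your own. Each camera call takes 0.05 s, during which the arm holds its last target. There are 200 camera calls.

### The job

The canister set has been washed and its four wooden lids have dried beside the sink. Put each lid, knob up, on the open canister of its own size, set in so that its disc lies flat on the rim all round; lower the lids on rather than dropping them, and leave the canisters standing where they are. Leave the clear plastic tub lid and the closed green canister alone.

Things in the scene. Friction and masses are not known exactly. Their poses are not given: they have to be found in the camera images.
- canister_small: smallest of four open, empty round stoneware canisters of one set, cream glaze above a raw brown clay foot; loose, upright. Outer diameter 55 mm, height 75 mm, wall 5 mm, so a round mouth of 45 mm. Origin: centre of the underside, z up. Empty mass about 250 g.
- canister_medium: second smallest of four open, empty round stoneware canisters of one set, cream glaze above a raw brown clay foot; loose, upright. Outer diameter 70 mm, height 90 mm, wall 5 mm, so a round mouth of 60 mm. Origin: centre of the underside, z up. Empty mass about 339 g.
- canister_large: second largest of four open, empty round stoneware canisters of one set, cream glaze above a raw brown clay foot; loose, upright. Outer diameter 85 mm, height 105 mm, wall 5 mm, so a round mouth of 75 mm. Origin: centre of the underside, z up. Empty mass about 430 g.
- canister_giant: largest of four open, empty round stoneware canisters of one set, cream glaze above a raw brown clay foot; loose, upright. Outer diameter 100 mm, height 120 mm, wall 5 mm, so a round mouth of 90 mm. Origin: centre of the underside, z up. Empty mass about 520 g.
- lid_small: smallest pale wooden lid, knob up; fits canister_small. From below: tapered plug 18 mm high, 23 mm across at the bottom, 39 mm from 14 mm up (self-centring from 6 mm off); disc 57 mm across, 10 mm thick, rests on the rim; round knob 30 mm high, widest (26 mm) 14 to 24 mm above the disc, pinch it. Origin: centre of plug underside, z up; home: 57 mm above canister origin. 50 g.
- lid_medium: second smallest pale wooden lid, knob up; fits canister_medium. From below: tapered plug 18 mm high, 38 mm across at the bottom, 54 mm from 14 mm up (self-centring from 6 mm off); disc 72 mm across, 10 mm thick, rests on the rim; round knob 30 mm high, widest (26 mm) 14 to 24 mm above the disc, pinch it. Origin: centre of plug underside, z up; home: 72 mm above canister origin. 65 g.
- lid_large: second largest pale wooden lid, knob up; fits canister_large. From below: tapered plug 18 mm high, 53 mm across at the bottom, 69 mm from 14 mm up (self-centring from 6 mm off); disc 87 mm across, 10 mm thick, rests on the rim; round knob 30 mm high, widest (26 mm) 14 to 24 mm above the disc, pinch it. Origin: centre of plug underside, z up; home: 87 mm above canister origin. 80 g.
- lid_giant: largest pale wooden lid, knob up; fits canister_giant. From below: tapered plug 18 mm high, 68 mm across at the bottom, 84 mm from 14 mm up (self-centring from 6 mm off); disc 102 mm across, 10 mm thick, rests on the rim; round knob 30 mm high, widest (26 mm) 14 to 24 mm above the disc, pinch it. Origin: centre of plug underside, z up; home: 102 mm above canister origin. 95 g.
- clear_lid: loose flat lid of a plastic tub, clear (looks pale grey), without a knob, 115 mm across, 11 mm high, lying on the draining board beyond the wooden lids; belongs to none of the canisters, leave it alone. Origin: centre of the underside.
- green_canister: loose green canister with its wooden lid already on, 68 mm across, 110 mm high, standing behind the open canisters; not of this set, leave it alone. Origin: centre of the underside.
There are look-alikes about, which are no part of the job. What is shaped like the lid_giant but yellow is not meant.

How it is judged:
By the outcome, as a careful person would: the job done as asked, in the order asked, and still so for the second after the job is handed in, with the robot touching nothing.
It also fails if it takes over 96 s, if anything falls off the work surface, if the arm or the gripper's body presses on something with over 40 N, if the wrist force passes 120 N, or if a joint passes its speed limit or range.

## Working session

There is one attempt and no reset: what is moved stays moved. The work goes in short steps, Python scripts to look and compute and a shell command to move; the robot and the scene stay as the last step left them, time stands still between calls to the robot, and variables do not carry over. Pictures are saved under pics/ and viewed, at most 14 in all, crops included, and the job is handed in when it is done.

```bash
ls; mkdir -p pics; python3 - <<'E'
from workcell import *
import cv2
for n in("scene","top"):
    d=get_image(n); cv2.imwrite(f"pics/{n}0.png",d["image"][:,:,::-1]); print(n,d["mtx"],d["eye"],d["attitude"],[k for k in d])
s=state(); print(s)
E
```

```text
pics
scene [[448.59748111   0.         280.90311   ]
 [  0.         448.59748111 219.28500273]
 [  0.           0.           1.        ]] [ 0.17504921 -0.81139416  1.0470024 ] [ 0.69156843 -0.17403733 -0.41720909] ['image', 'mtx', 'eye', 'attitude']
top [[511.90187432   0.         273.89285268]
 [  0.         511.90187432 209.93366025]
 [  0.           0.           1.        ]] [ 0.21862794 -0.06222481  1.56119102] [ 0.17423188 -0.16986668 -1.56657736] ['image', 'mtx', 'eye', 'attitude']
{'clock': 0.1, 'joints': array([ 9.62681104e-01,  2.91203192e-01, -1.54044538e-01,  1.12670989e+00,
       -1.26175065e-06,  1.43148606e+00]), 'joint_velocities': array([ 6.84859506e-05, -1.76722397e-03,  2.71342600e-03, -3.81580677e-04,
       -2.33485958e-04, -8.76634649e-04]), 'effort': array([ 6.04943179e-04, -5.37980461e+01,  3.31917858e+01,  9.41472565e-03,
       -3.17519616e-04,  2.25435832e-05]), 'tcp_pos': array([0.23698061, 0.46803028, 0.23080288]), 'orientation': array([-7.29573803e-01, -3.05526878e+00,  1.69874035e-03]), 'ft_force': array([-0.32369942,  0.38439643, -0.19864743]), 'torque': array([ 0.04870084,  0.01556427, -0.00104749]), 'grip_force': 0.0, 'width': 0.08537244045419165}
```

View pics/scene0.png

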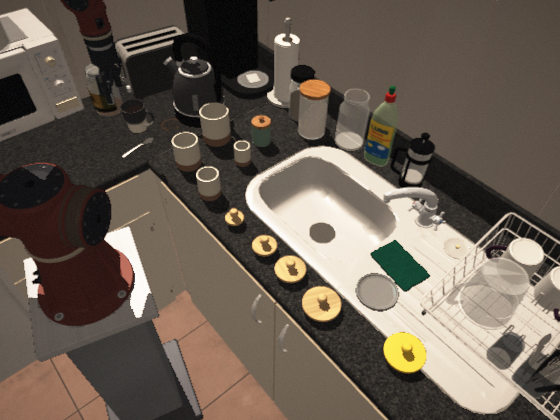

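View pics/top0.png

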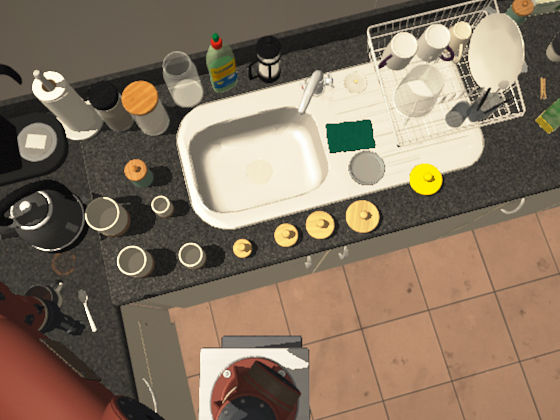

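The top view shows the wooden lids at about (243,248), (286,235), (320,225) and (363,215), smallest to giant. The yellow look-alike is at (426,179) and the clear lid at (367,168). The open canisters are small (161,206), medium (191,256), large (134,262) and giant (105,216). The green one is at (137,172).

Candidates: for lid_giant, pale wood (363,215) or yellow (426,179), so I choose the wood one. For canister_small, (161,206) or green (137,172), so I choose the open cream one.

```bash
cat > h.py <<'E'
import numpy as np, cv2
from scipy.spatial.transform import Rotation as R
from workcell import *
def ray(d,u,v):
    K=np.array(d["mtx"]); a=np.linalg.inv(K)@[u,v,1]
    w=R.from_rotvec(d["attitude"]).apply([a[0],-a[1],-a[2]]); return np.array(d["eye"]),w
def onz(d,u,v,z):
    e,w=ray(d,u,v); return e+w*(z-e[2])/w[2]
def proj(d,p):
    c=R.from_rotvec(d["attitude"]).inv().apply(np.array(p)-d["eye"]); q=np.array(d["mtx"])@[c[0],-c[1],-c[2]]; return q[:2]/q[2]
def tri(rs):
    A=np.zeros((3,3));b=np.zeros(3)
    for e,w in rs:
        w=w/np.linalg.norm(w);P=np.eye(3)-np.outer(w,w);A+=P;b+=P@e
    return np.linalg.solve(A,b)
E
python3 - <<'E'
from h import *
im=cv2.imread("pics/top0.png"); c=im[150:290,80:400]; o=cv2.resize(c,None,fx=2.5,fy=2.5,interpolation=cv2.INTER_CUBIC)
s=cv2.imread("pics/scene0.png")[90:330,160:440]; s=cv2.resize(s,None,fx=2.5,fy=2.5,interpolation=cv2.INTER_CUBIC)
cv2.imwrite("pics/tc.png",o);cv2.imwrite("pics/sc.png",s)
d=get_image("top")
for n,(u,v),z in[("ls",(243,248),.028),("lm",(286,235),.028),("ll",(320,225),.028),("lg",(363,215),.028),("cs",(161,206),.075),("cm",(191,256),.09),("cl",(134,262),.105),("cg",(105,216),.12)]:print(n,onz(d,u,v,z).round(3))
for n in("top0","scene0"):
    h=cv2.cvtColor(cv2.imread(f"pics/{n}.png"),cv2.COLOR_BGR2HSV)
    m=cv2.inRange(h,(12,70,110),(32,255,255))
    k,l,st,ce=cv2.connectedComponentsWithStats(m)
    print(n,[(st[i].tolist(),ce[i].round(1).tolist(),np.median(h[l==i],0).tolist()) for i in range(1,k) if 100<st[i][4]<3000])
E
```

```text
ls [0.443 0.035 0.028]
lm [ 0.482 -0.095  0.028]
ll [ 0.513 -0.199  0.028]
lg [ 0.543 -0.331  0.028]
cs [0.563 0.278 0.075]
cm [0.411 0.181 0.09 ]
cl [0.392 0.341 0.105]
cg [0.523 0.428 0.12 ]
top0 [([512, 0, 22, 16, 302], [522.4, 6.9], [15.0, 163.0, 187.0]), ([449, 34, 18, 29, 197], [456.2, 45.9], [19.0, 71.0, 188.0]), ([210, 60, 26, 22, 212], [221.7, 71.2], [23.0, 251.0, 122.0]), ([540, 77, 7, 23, 131], [542.6, 88.0], [17.0, 134.0, 173.0]), ([121, 80, 38, 36, 1011], [139.1, 97.3], [15.0, 183.0, 225.0]), ([535, 110, 20, 24, 181], [544.0, 123.5], [24.0, 200.0, 157.0]), ([124, 159, 23, 22, 386], [134.9, 169.5], [15.0, 160.0, 228.0]), ([409, 163, 34, 32, 856], [425.1, 178.7], [28.0, 255.0, 254.0]), ([345, 200, 35, 33, 887], [361.9, 216.0], [21.0, 130.0, 246.0]), ([305, 211, 30, 28, 656], [319.5, 224.5], [22.0, 126.0, 250.0]), ([274, 223, 24, 24, 463], [285.5, 234.7], [22.0, 126.0, 250.0]), ([233, 239, 19, 19, 292], [241.7, 247.9], [21.0, 129.0, 248.0])]
scene0 [([299, 79, 32, 19, 453], [314.6, 87.8], [14.0, 167.0, 214.0]), ([251, 115, 20, 12, 181], [260.5, 120.6], [13.0, 149.0, 210.0]), ([368, 119, 26, 28, 277], [380.9, 133.1], [20.0, 199.0, 121.0]), ([161, 181, 227, 239, 975], [277.0, 304.2], [16.0, 83.0, 192.0]), ([225, 208, 19, 17, 206], [233.6, 216.0], [17.0, 122.0, 226.0]), ([252, 235, 26, 20, 366], [263.8, 244.2], [20.0, 112.0, 243.0]), ([274, 255, 33, 27, 646], [289.7, 268.0], [21.0, 109.0, 246.0]), ([302, 286, 40, 35, 1043], [321.0, 302.9], [20.0, 114.0, 242.0]), ([383, 332, 44, 41, 1380], [404.6, 351.9], [27.0, 173.0, 251.0])]
```

View pics/tc.png

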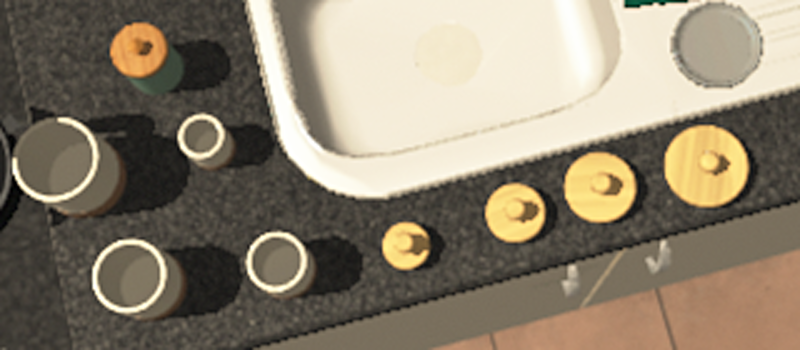

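View pics/sc.png

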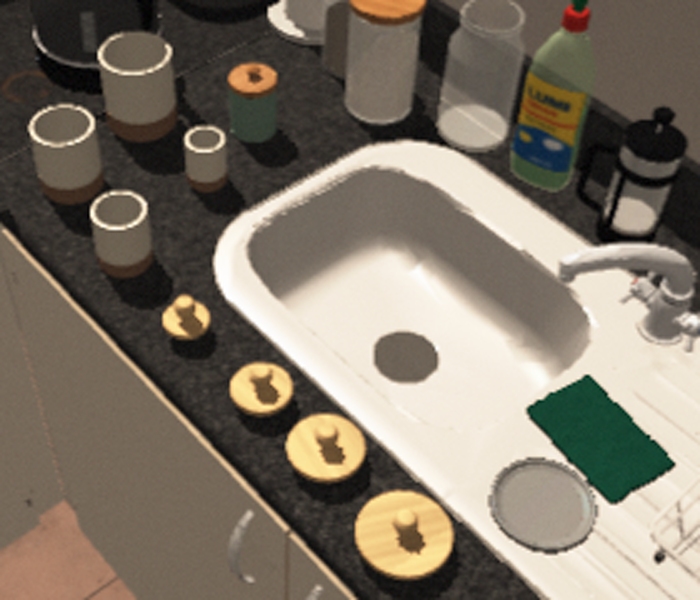

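The crops confirm the choice: the four pale wood lids have their knobs up and the four cream canisters have bright rims. Next I fit the rims and discs in both views.

```bash
python3 - <<'E'
from h import *
L={"s":((.443,.035),57),"m":((.482,-.095),72),"l":((.513,-.199),87),"g":((.543,-.331),102)}
C={"s":((.563,.278),55,.075),"m":((.411,.181),70,.09),"l":((.392,.341),85,.105),"g":((.523,.428),100,.12)}
def fit(d,m,p,z,dia):
    # edge pixels of the hull near expected place -> plane -> circle
    u,v=proj(d,[*p,z]); r=np.hypot(*(proj(d,[p[0]+dia/2000,p[1],z])-[u,v]))
    w=np.zeros_like(m); cv2.circle(w,(int(u),int(v)),int(1.45*r)+3,255,-1); mm=m&w
    k,l,st,_=cv2.connectedComponentsWithStats(mm); 
    if k<2: return None
    mm=(l==1+st[1:,4].argmax()).astype(np.uint8)
    pts=cv2.convexHull(cv2.findNonZero(mm))[:,0]
    q=np.array([onz(d,a,b,z)[:2] for a,b in pts])
    c,rad=cv2.minEnclosingCircle((q*1000).astype(np.float32)); return np.round(c,1),round(2*rad,1)
for n in("top","scene"):
    d=get_image(n); im=d["image"]; h=cv2.cvtColor(im,cv2.COLOR_RGB2HSV)
    wood=cv2.inRange(h,(12,50,60),(32,255,255)); rim=cv2.inRange(h,(0,0,195),(180,90,255))
    for k,(p,D) in L.items(): print(n,"lid",k,fit(d,wood,p,.028,D),D)
    for k,(p,D,z) in C.items(): print(n,"can",k,fit(d,rim,p,z,D),D)
E
```

```text
top lid s (array([442.7,  38.6]), 61.1) 57
top lid m (array([483. , -94.4]), 76.6) 72
top lid l (array([ 515. , -196.9]), 92.6) 87
top lid g (array([ 540.8, -327.3]), 107.4) 102
top can s (array([568. , 281.4]), 54.9) 55
top can m (array([416., 184.]), 70.2) 70
top can l (array([398.1, 349.2]), 84.8) 85
top can g (array([531. , 437.7]), 99.8) 100
scene lid s (array([444.4,  38. ]), 73.9) 57
scene lid m (array([481.1, -96.6]), 82.7) 72
scene lid l (array([ 520.6, -199.7]), 108.1) 87
scene lid g (array([ 551. , -318.2]), 143.7) 102
scene can s (array([566.3, 276.5]), 52.3) 55
scene can m (array([414.7, 179.8]), 68.9) 70
scene can l (array([396.3, 344.4]), 83.8) 85
scene can g (array([529.5, 433.5]), 99.6) 100
```

```bash
cat > go.py <<'E'
import sys
from h import *
def d(x,y,z):
    s=state(); r=R.from_rotvec(s["orientation"]); v=r.inv().apply(np.array([x,y,z])-s["tcp_pos"]*1)*1000
    print("t",round(s["clock"],2),"tcp",(s["tcp_pos"]*1000).round(1),"F",np.round(s["ft_force"],1),"w",round(s["width"]*1000,1),"g",round(s["grip_force"],1),"-> delta",v.round(1),"rows",round(np.linalg.norm(v)/50,1),"tilt",np.degrees(np.arccos(-r.as_matrix()[2,2])).round(2))
if __name__=="__main__": d(*[float(a)/1000 for a in sys.argv[1:]])
E
python3 go.py 443 38 200
```

```text
t 0.25 tcp [237.1 468.2 231.1] F [ 0.4  0.2 -0.8] w 85.6 g 0.0 -> delta [-378.1 -290.7   31.2] rows 9.6 tilt 0.04
```

```bash
python3 -m crank '{"delta_pos":[[-40,-30,3],[-80,-61,6],[-120,-92,10],[-160,-123,13],[-200,-154,16]],"rot":[[0,0,0],[0,0,0],[0,0,0],[0,0,0],[0,0,0]],"grip":[0.8,0.8,0.8,0.8,0.8]}' 40; python3 go.py 443 38 200
```

```text
clock: 0.75
tcp_pos: [0.3452, 0.2415, 0.2154]
orientation: [0.729, 3.056, 0.0]
ft_force: [2.1, 0.0, -0.7]
width: 0.0685
grip_force: 0.0
t 0.75 tcp [345.2 241.5 215.4] F [ 2.1  0.  -0.7] w 68.5 g 0.0 -> delta [-179.2 -137.5   15.4] rows 4.5 tilt 0.03
```

```bash
python3 -m crank '{"delta_pos":[[-40,-30,3],[-80,-61,7],[-120,-92,10],[-160,-122,14],[-179,-137,15]],"rot":[[0,0,0],[0,0,0],[0,0,0],[0,0,0],[0,0,0]],"grip":[0.8,0.8,0.8,0.8,0.8]}'; python3 -m crank '{"delta_pos":[[0,0,0],[0,0,0]],"rot":[[0,0,0],[0,0,0]],"grip":[0.8,0.8]}'; python3 go.py 443 38 32
python3 - <<'E'
from h import *
d=get_image("wrist");s=state(); cv2.imwrite("pics/w1.png",d["image"][:,:,::-1]); print(d["eye"],d["attitude"]);
for z in(.028,.058): print(proj(d,[.443,.038,z]))
print(proj(d,[*s["tcp_pos"][:2],.058]))
E
```

```text
clock: 1.25
tcp_pos: [0.4438, 0.0369, 0.2003]
orientation: [0.734, 3.054, -0.001]
ft_force: [-0.3, 0.6, -0.6]
width: 0.0683
grip_force: 0.0
clock: 1.45
tcp_pos: [0.4424, 0.0399, 0.2003]
orientation: [-0.732, -3.054, -0.0]
ft_force: [-0.9, -0.3, 0.3]
width: 0.0682
grip_force: 0.0
t 1.45 tcp [442.4  39.9 200.3] F [-0.9 -0.3  0.3] w 68.2 g 0.0 -> delta [ -1.5  -1.4 168.3] rows 3.4 tilt 0.04
[0.37897303 0.07177198 0.34361953] [-0.25444809 -0.15698392  1.09246769]
[283.05500836 195.7093622 ]
[282.94658382 203.41256886]
[285.0457259  201.28572886]
```

View pics/w1.png

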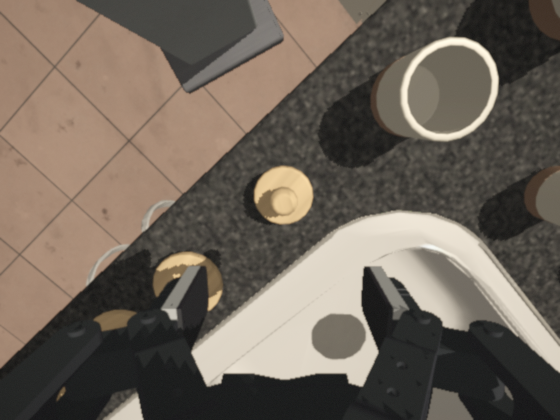

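The wrist view shows the small lid's knob at (284,202), and I predicted (283,203), so the measured position is good. Medium canister's rim is at (450,90). I'll go down and grasp.

```bash
cat >> h.py <<'E'
def fit(d,kind,p,z,dia):
    h=cv2.cvtColor(d["image"],cv2.COLOR_RGB2HSV)
    m=cv2.inRange(h,(12,50,60),(32,255,255)) if kind=="lid" else cv2.inRange(h,(0,0,190),(180,90,255))
    u,v=proj(d,[*p,z]); r=np.hypot(*(proj(d,[p[0]+dia/2000,p[1],z])-[u,v]))
    w=np.zeros_like(m); cv2.circle(w,(int(u),int(v)),int(1.35*r)+3,255,-1); mm=m&w
    k,l,st,_=cv2.connectedComponentsWithStats(mm)
    if k<2: return None
    pts=cv2.convexHull(cv2.findNonZero((l==1+st[1:,4].argmax()).astype(np.uint8)))[:,0]
    q=np.array([onz(d,a,b,z)[:2] for a,b in pts])
    c,rad=cv2.minEnclosingCircle((q*1000).astype(np.float32)); return np.round(c,1),round(2*rad,1)
E
python3 - <<'E'
from h import *
d=get_image("wrist"); print(fit(d,"lid",(.443,.038),.028,57),fit(d,"can",(.415,.182),.09,70))
E
python3 -m crank '{"delta_pos":[[-1,-1,45],[-1,-1,90],[-1,-1,130],[-1,-1,155],[-1,-1,168]],"rot":[[0,0,0],[0,0,0],[0,0,0],[0,0,0],[0,0,0]],"grip":[0.8,0.8,0.8,0.8,0.8]}'; python3 -m crank '{"delta_pos":[[0,0,0],[0,0,0],[0,0,0],[0,0,0],[0,0,0]],"rot":[[0,0,0],[0,0,0],[0,0,0],[0,0,0],[0,0,0]],"grip":[0.8,0.1,0.1,0.1,0.1]}' 40; python3 go.py 443 38 32
```

```text
(array([442.8,  38.1]), 59.5) (array([415.8, 183.4]), 68.4)
clock: 2.05
tcp_pos: [0.441, 0.0402, 0.0305]
orientation: [-0.726, -3.054, 0.001]
ft_force: [0.8, -0.3, -0.3]
width: 0.0685
grip_force: 0.0
clock: 2.55
tcp_pos: [0.444, 0.0388, 0.0335]
orientation: [0.729, 3.054, 0.0]
ft_force: [0.5, -0.7, 5.8]
width: 0.0237
grip_force: 38.8
t 2.55 tcp [444.   38.8  33.5] F [ 0.5 -0.7  5.8] w 23.7 g 38.8 -> delta [ 0.6 -1.2  1.5] rows 0.0 tilt 0.13
```

```bash
python3 -m crank '{"delta_pos":[[0,0,-20],[0,0,-60],[0,0,-110],[0,0,-160],[0,0,-168]],"rot":[[0,0,0],[0,0,0],[0,0,0],[0,0,0],[0,0,0]],"grip":[0.1,0.1,0.1,0.1,0.1]}' 40; python3 go.py 567 280 180
python3 - <<'E'
from h import *
d=get_image("wrist"); cv2.imwrite("pics/w2.png",d["image"][:,:,::-1])
E
```

```text
clock: 3.05
tcp_pos: [0.446, 0.0386, 0.2063]
orientation: [0.727, 3.047, 0.002]
ft_force: [0.3, 0.3, -0.4]
width: 0.024
grip_force: 39.6
t 3.05 tcp [446.   38.6 206.3] F [ 0.3  0.3 -0.4] w 24.0 g 39.6 -> delta [  1.3 269.9  27.3] rows 5.4 tilt 0.53
```

View pics/w2.png

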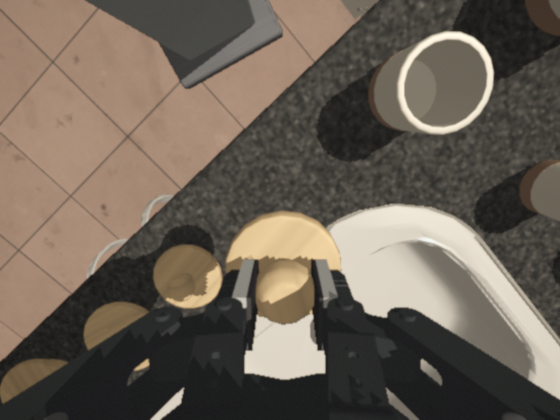

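The small lid is held level between the pads, centred at about (284,265). Next I carry it to the small canister.

```bash
python3 -m crank '{"delta_pos":[[0,30,3],[0,78,8],[0,127,14],[1,175,20],[1,220,24]],"rot":[[0,0,0],[0,0,0],[0,0,0],[0,0,0],[0,0,0]],"grip":[0.1,0.1,0.1,0.1,0.1]}'; python3 -m crank '{"delta_pos":[[0,25,1],[0,40,2],[0,48,3],[0,50,3],[0,50,3]],"rot":[[0,0,0],[0,0,0],[0,0,0],[0,0,0],[0,0,0]],"grip":[0.1,0.1,0.1,0.1,0.1]}'; python3 go.py 567 280 90
python3 - <<'E'
from h import *
d=get_image("wrist"); cv2.imwrite("pics/w3.png",d["image"][:,:,::-1]);print(fit(d,"can",(.567,.280),.075,55),proj(d,[.567,.28,.075]),[fit(d,"can",p,z,D) for p,z,D in(((.530,.436),.12,100),((.397,.347),.105,85))])
E
```

```text
clock: 3.6
tcp_pos: [0.5413, 0.2374, 0.1748]
orientation: [-0.729, -3.054, 0.001]
ft_force: [-0.3, -0.6, 0.6]
width: 0.024
grip_force: 39.6
clock: 4.1
tcp_pos: [0.5637, 0.2796, 0.173]
orientation: [-0.73, -3.055, 0.001]
ft_force: [-0.9, 0.9, -0.3]
width: 0.0243
grip_force: 39.6
t 4.1 tcp [563.7 279.6 173. ] F [-0.9  0.9 -0.3] w 24.3 g 39.6 -> delta [-2.8  1.9 83. ] rows 1.7 tilt 0.05
(array([570.1, 278.3]), 71.8) [287.15421676 219.71026581] [(array([533.9, 424.2]), 93.8), None]
```

View pics/w3.png

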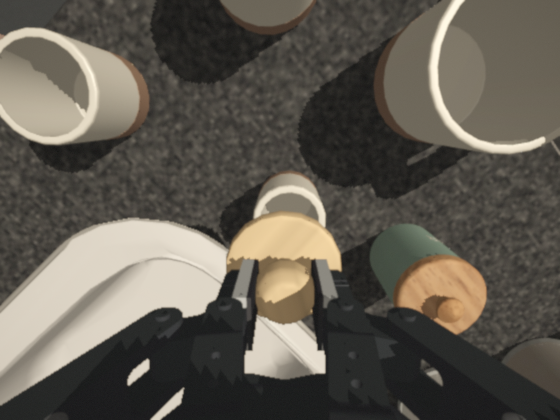

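The small canister is below the lid, with its rim centre at about (289,218) against a predicted (287,220). I lower it in steps and watch the force.

```bash
python3 -m crank '{"delta_pos":[[-3,2,30],[-3,2,60],[-3,2,70],[-3,2,76],[-3,2,81]],"rot":[[0,0,0],[0,0,0],[0,0,0],[0,0,0],[0,0,0]],"grip":[0.1,0.1,0.1,0.1,0.1]}'; python3 -m crank '{"delta_pos":[[0,0,1],[0,0,2],[0,0,3],[0,0,3]],"rot":[[0,0,0],[0,0,0],[0,0,0],[0,0,0]],"grip":[0.1,0.1,0.1,0.1]}'; python3 go.py 567 280 90
```

```text
clock: 4.65
tcp_pos: [0.5682, 0.2804, 0.0932]
orientation: [0.73, 3.055, 0.001]
ft_force: [1.1, -0.2, -1.0]
width: 0.0239
grip_force: 39.6
clock: 5.05
tcp_pos: [0.5686, 0.281, 0.0908]
orientation: [0.729, 3.054, 0.002]
ft_force: [-0.5, 0.4, 4.7]
width: 0.0236
grip_force: 40.0
t 5.05 tcp [568.6 281.   90.8] F [-0.5  0.4  4.7] w 23.6 g 40.0 -> delta [ 1.  -1.6  0.8] rows 0.0 tilt 0.14
```

```bash
python3 -m crank '{"delta_pos":[[0,0,0],[0,0,0],[0,0,0],[0,0,0],[0,0,-15]],"rot":[[0,0,0],[0,0,0],[0,0,0],[0,0,0],[0,0,0]],"grip":[0.35,0.6,0.6,0.6,0.6]}'; python3 -m crank '{"delta_pos":[[0,0,-40],[0,0,-80],[0,0,-95],[0,0,-95]],"rot":[[0,0,0],[0,0,0],[0,0,0],[0,0,0]],"grip":[0.6,0.7,0.8,0.8]}'; python3 go.py 482 -95 200
python3 - <<'E'
from h import *
d=get_image("wrist"); cv2.imwrite("pics/w4.png",d["image"][:,:,::-1]);print(fit(d,"lid",(.567,.28),.085,57))
E
```

```text
clock: 5.55
tcp_pos: [0.5663, 0.2801, 0.1028]
orientation: [-0.729, -3.053, 0.003]
ft_force: [0.5, -0.9, -0.8]
width: 0.0515
grip_force: 0.0
clock: 5.95
tcp_pos: [0.5692, 0.2811, 0.2023]
orientation: [0.729, 3.052, 0.004]
ft_force: [0.1, -0.4, 0.4]
width: 0.0685
grip_force: 0.0
t 5.95 tcp [569.2 281.1 202.3] F [ 0.1 -0.4  0.4] w 68.5 g 0.0 -> delta [ -92.1 -374.9    1.3] rows 7.7 tilt 0.28
(array([564. , 282.8]), 66.9)
```

View pics/w4.png

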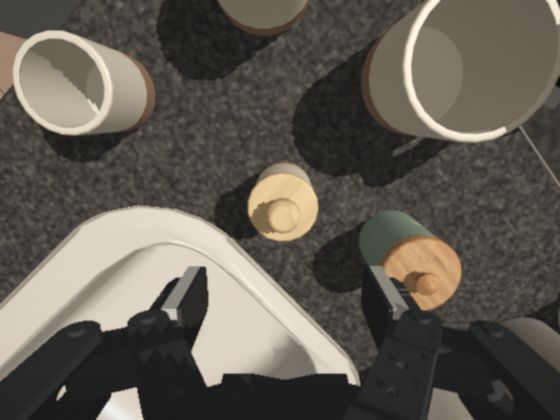

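The small lid is on and level, disc at about (283,207), covering its canister. Now the medium lid.

```bash
python3 -m crank '{"delta_pos":[[-11,-45,0],[-23,-93,0],[-35,-141,0],[-47,-190,0],[-58,-238,0]],"rot":[[0,0,0],[0,0,0],[0,0,0],[0,0,0],[0,0,0]],"grip":[0.8,0.8,0.8,0.8,0.8]}'; python3 go.py 482 -95.5 200;  python3 -m crank '{"delta_pos":[[-11,-47,0],[-22,-90,0],[-32,-127,0],[-34,-137,0],[-34,-137,0]],"rot":[[0,0,0],[0,0,0],[0,0,0],[0,0,0],[0,0,0]],"grip":[0.8,0.8,0.8,0.8,0.8]}'
python3 - <<'E'
from h import *
d=get_image("wrist"); print(fit(d,"lid",(.482,-.0955),.028,72),fit(d,"lid",(.515,-.198),.028,87))
E
python3 go.py 482 -95.5 32
```

```text
clock: 6.5
tcp_pos: [0.5101, 0.0404, 0.1977]
orientation: [-0.729, -3.053, 0.001]
ft_force: [0.6, -0.8, -0.2]
width: 0.0687
grip_force: 0.0
t 6.5 tcp [510.1  40.4 197.7] F [ 0.6 -0.8 -0.2] w 68.7 g 0.0 -> delta [ -36.3 -134.    -2.2] rows 2.8 tilt 0.14
clock: 7.0
tcp_pos: [0.4793, -0.0964, 0.1982]
orientation: [-0.733, -3.053, -0.0]
ft_force: [-0.3, 0.9, -0.5]
width: 0.0684
grip_force: 0.0
(array([482.9, -94. ]), 74.5) (array([ 514.6, -196. ]), 90.8)
t 7.05 tcp [479.7 -95.3 198.4] F [0.1 0.7 0. ] w 68.2 g 0.0 -> delta [ -2.5   0.9 166.4] rows 3.3 tilt 0.11
```

```bash
python3 -m crank '{"delta_pos":[[-2,2,45],[-2,2,90],[-2,2,130],[-2,2,154],[-2,2,164]],"rot":[[0,0,0],[0,0,0],[0,0,0],[0,0,0],[0,0,0]],"grip":[0.8,0.8,0.8,0.8,0.8]}'; python3 -m crank '{"delta_pos":[[0,0,0],[0,0,0],[0,0,0],[0,0,0],[0,0,0]],"rot":[[0,0,0],[0,0,0],[0,0,0],[0,0,0],[0,0,0]],"grip":[0.8,0.1,0.1,0.1,0.1]}' 40; python3 -m crank '{"delta_pos":[[0,0,-20],[0,0,-60],[0,0,-110],[0,0,-150],[0,0,-160]],"rot":[[0,0,0],[0,0,0],[0,0,0],[0,0,0],[0,0,0]],"grip":[0.1,0.1,0.1,0.1,0.1]}' 40;  python3 go.py 415.5 182.7 190
```

```text
clock: 7.55
tcp_pos: [0.4813, -0.0923, 0.0328]
orientation: [-0.726, -3.052, -0.001]
ft_force: [0.2, -0.3, 0.5]
width: 0.0681
grip_force: 0.0
clock: 8.05
tcp_pos: [0.484, -0.095, 0.0368]
orientation: [0.729, 3.053, -0.0]
ft_force: [-0.9, 0.7, 7.2]
width: 0.0236
grip_force: 38.8
clock: 8.55
tcp_pos: [0.4853, -0.0955, 0.2005]
orientation: [0.728, 3.048, -0.001]
ft_force: [0.7, -0.6, -1.4]
width: 0.0237
grip_force: 39.6
t 8.55 tcp [485.3 -95.5 200.5] F [ 0.7 -0.6 -1.4] w 23.7 g 39.6 -> delta [188.1 216.6   9.3] rows 5.7 tilt 0.45
```

```bash
python3 -m crank '{"delta_pos":[[20,22,0],[52,60,3],[84,97,5],[116,134,7],[148,171,8]],"rot":[[0,0,0],[0,0,0],[0,0,0],[0,0,0],[0,0,0]],"grip":[0.1,0.1,0.1,0.1,0.1]}'; python3 -m crank '{"delta_pos":[[22,25,1],[36,42,1],[40,46,1],[40,46,1],[40,46,1]],"rot":[[0,0,0],[0,0,0],[0,0,0],[0,0,0],[0,0,0]],"grip":[0.1,0.1,0.1,0.1,0.1]}'; python3 go.py 415.5 182.7 109
python3 - <<'E'
from h import *
d=get_image("wrist"); cv2.imwrite("pics/w5.png",d["image"][:,:,::-1]);print(proj(d,[.4155,.1827,.09]),fit(d,"can",(.397,.347),.105,85))
E
```

```text
clock: 9.05
tcp_pos: [0.4272, 0.1263, 0.1873]
orientation: [0.731, 3.055, 0.0]
ft_force: [1.6, 0.2, -1.3]
width: 0.0237
grip_force: 39.6
clock: 9.55
tcp_pos: [0.4135, 0.1831, 0.1864]
orientation: [0.73, 3.055, -0.001]
ft_force: [-1.2, 0.4, -0.6]
width: 0.0236
grip_force: 39.6
t 9.55 tcp [413.5 183.1 186.4] F [-1.2  0.4 -0.6] w 23.6 g 39.6 -> delta [-1.9  0.6 77.4] rows 1.5 tilt 0.02
[285.35215643 219.24724528] (array([397.6, 348.4]), 83.6)
```

View pics/w5.png

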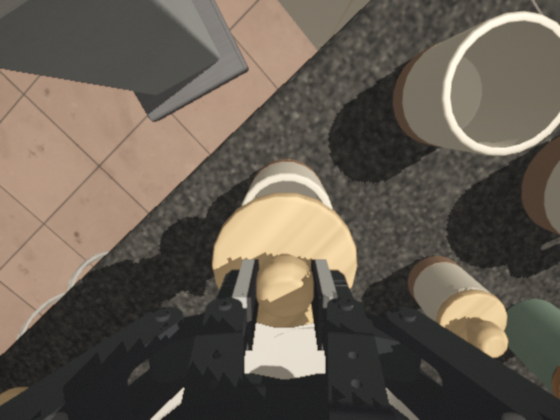

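The medium lid hangs level over its canister, with the rim's far edge at about (287,177). I'll lower it.

```bash
python3 -m crank '{"delta_pos":[[-2,1,30],[-2,1,52],[-2,1,64],[-2,1,70],[-2,1,75]],"rot":[[0,0,0],[0,0,0],[0,0,0],[0,0,0],[0,0,0]],"grip":[0.1,0.1,0.1,0.1,0.1]}'; python3 -m crank '{"delta_pos":[[0,0,1],[0,0,2],[0,0,3],[0,0,3]],"rot":[[0,0,0],[0,0,0],[0,0,0],[0,0,0]],"grip":[0.1,0.1,0.1,0.1]}'; python3 go.py 415.5 182.7 109
```

```text
clock: 10.1
tcp_pos: [0.4159, 0.1832, 0.1113]
orientation: [-0.732, -3.055, 0.0]
ft_force: [0.1, -0.4, -0.0]
width: 0.0236
grip_force: 39.6
clock: 10.5
tcp_pos: [0.416, 0.1839, 0.1089]
orientation: [0.729, 3.055, 0.001]
ft_force: [0.4, -0.3, 1.1]
width: 0.0237
grip_force: 39.8
t 10.5 tcp [416.  183.9 108.9] F [ 0.4 -0.3  1.1] w 23.7 g 39.8 -> delta [-0.1 -1.3 -0.1] rows 0.0 tilt 0.06
```

Just touching, so I press 1.5 mm more, then release.

```bash
python3 -m crank '{"delta_pos":[[0,0,1],[0,0,1.5],[0,0,1.5]],"rot":[[0,0,0],[0,0,0],[0,0,0]],"grip":[0.1,0.1,0.1]}'; python3 -m crank '{"delta_pos":[[0,0,0],[0,0,0],[0,0,0],[0,0,0],[0,0,-15]],"rot":[[0,0,0],[0,0,0],[0,0,0],[0,0,0],[0,0,0]],"grip":[0.35,0.6,0.6,0.6,0.6]}'; python3 -m crank '{"delta_pos":[[0,0,-40],[0,0,-80],[0,0,-85],[0,0,-85]],"rot":[[0,0,0],[0,0,0],[0,0,0],[0,0,0]],"grip":[0.6,0.7,0.8,0.8]}'; python3 go.py 514.5 -196.5 195
```

```text
clock: 10.8
tcp_pos: [0.4164, 0.184, 0.1087]
orientation: [0.729, 3.054, 0.001]
ft_force: [-5.0, -2.1, 21.8]
width: 0.0236
grip_force: 41.5
clock: 11.3
tcp_pos: [0.4143, 0.1835, 0.1207]
orientation: [-0.729, -3.053, 0.002]
ft_force: [0.5, 0.7, 1.1]
width: 0.0511
grip_force: 0.0
clock: 11.7
tcp_pos: [0.4164, 0.1841, 0.2079]
orientation: [0.729, 3.054, 0.002]
ft_force: [-0.5, 0.3, 0.4]
width: 0.0682
grip_force: 0.0
t 11.7 tcp [416.4 184.1 207.9] F [-0.5  0.3  0.4] w 68.2 g 0.0 -> delta [-259.5 -295.2   12.8] rows 7.9 tilt 0.13
```

```bash
python3 -m crank '{"delta_pos":[[-29,-33,1],[-61,-70,3],[-93,-107,5],[-126,-143,6],[-158,-180,8]],"rot":[[0,0,0],[0,0,0],[0,0,0],[0,0,0],[0,0,0]],"grip":[0.8,0.8,0.8,0.8,0.8]}'; python3 -m crank '{"delta_pos":[[-32,-37,1],[-65,-74,3],[-92,-106,4],[-101,-115,5],[-101,-115,5]],"rot":[[0,0,0],[0,0,0],[0,0,0],[0,0,0],[0,0,0]],"grip":[0.8,0.8,0.8,0.8,0.8]}'
python3 - <<'E'
from h import *
d=get_image("wrist"); print(fit(d,"lid",(.5145,-.1965),.028,87),fit(d,"lid",(.541,-.328),.028,102))
E
python3 go.py 514.5 -196.5 34
```

```text
clock: 12.2
tcp_pos: [0.4746, -0.0498, 0.1974]
orientation: [-0.729, -3.054, -0.0]
ft_force: [0.9, 0.8, 0.8]
width: 0.0682
grip_force: 0.0
clock: 12.7
tcp_pos: [0.5127, -0.1975, 0.192]
orientation: [-0.733, -3.052, -0.001]
ft_force: [-0.9, -0.3, -0.2]
width: 0.0685
grip_force: 0.0
(array([ 514.6, -197.9]), 89.2) (array([ 539.4, -326.7]), 105.8)
t 12.75 tcp [ 512.5 -196.   192.3] F [-0.6  0.7 -0. ] w 68.5 g 0.0 -> delta [ -2.5   0.4 158.3] rows 3.2 tilt 0.18
```

```bash
python3 -m crank '{"delta_pos":[[-2,0,45],[-2,0,90],[-2,0,130],[-2,0,148],[-2,0,157]],"rot":[[0,0,0],[0,0,0],[0,0,0],[0,0,0],[0,0,0]],"grip":[0.8,0.8,0.8,0.8,0.8]}'; python3 -m crank '{"delta_pos":[[0,0,0],[0,0,0],[0,0,0],[0,0,0],[0,0,0]],"rot":[[0,0,0],[0,0,0],[0,0,0],[0,0,0],[0,0,0]],"grip":[0.8,0.1,0.1,0.1,0.1]}' 40; python3 -m crank '{"delta_pos":[[0,0,-20],[0,0,-60],[0,0,-110],[0,0,-155],[0,0,-165]],"rot":[[0,0,0],[0,0,0],[0,0,0],[0,0,0],[0,0,0]],"grip":[0.1,0.1,0.1,0.1,0.1]}' 40;  python3 go.py 397.4 347.8 195
```

```text
clock: 13.25
tcp_pos: [0.5132, -0.1945, 0.0348]
orientation: [-0.726, -3.052, -0.002]
ft_force: [0.4, -0.2, 0.3]
width: 0.0681
grip_force: 0.0
clock: 13.75
tcp_pos: [0.5159, -0.1978, 0.0381]
orientation: [0.729, 3.054, -0.001]
ft_force: [-1.1, -0.4, 7.4]
width: 0.0237
grip_force: 39.0
clock: 14.25
tcp_pos: [0.5174, -0.1985, 0.2075]
orientation: [0.728, 3.048, -0.003]
ft_force: [1.0, -0.6, -0.9]
width: 0.0233
grip_force: 39.7
t 14.25 tcp [ 517.4 -198.5  207.5] F [ 1.  -0.6 -0.9] w 23.3 g 39.7 -> delta [354.  433.1   9.5] rows 11.2 tilt 0.47
```

```bash
python3 -m crank '{"delta_pos":[[25,30,0],[56,68,1],[87,106,2],[118,144,3],[149,182,4]],"rot":[[0,0,0],[0,0,0],[0,0,0],[0,0,0],[0,0,0]],"grip":[0.1,0.1,0.1,0.1,0.1]}'; python3 -m crank '{"delta_pos":[[31,38,0],[62,76,0],[93,114,0],[124,152,0],[155,190,0]],"rot":[[0,0,0],[0,0,0],[0,0,0],[0,0,0],[0,0,0]],"grip":[0.1,0.1,0.1,0.1,0.1]}'; python3 go.py 397.4 347.8 195
```

```text
clock: 14.75
tcp_pos: [0.4634, 0.034, 0.1976]
orientation: [-0.731, -3.055, -0.0]
ft_force: [1.3, 0.7, -0.4]
width: 0.0237
grip_force: 39.7
clock: 15.25
tcp_pos: [0.411, 0.2738, 0.1977]
orientation: [-0.73, -3.056, 0.0]
ft_force: [1.6, -0.5, -1.2]
width: 0.0237
grip_force: 39.7
t 15.25 tcp [411.  273.8 197.7] F [ 1.6 -0.5 -1.2] w 23.7 g 39.7 -> delta [45.6 59.9  2.7] rows 1.5 tilt 0.0
```

```bash
python3 -m crank '{"delta_pos":[[22,29,0],[40,52,0],[46,59,0],[46,59,0],[46,59,0]],"rot":[[0,0,0],[0,0,0],[0,0,0],[0,0,0],[0,0,0]],"grip":[0.1,0.1,0.1,0.1,0.1]}'; python3 go.py 397.4 347.8 125
python3 - <<'E'
from h import *
d=get_image("wrist"); cv2.imwrite("pics/w6.png",d["image"][:,:,::-1]);print(proj(d,[.3974,.3478,.105]),fit(d,"can",(.530,.436),.12,100))
E
```

```text
clock: 15.75
tcp_pos: [0.3976, 0.3445, 0.1977]
orientation: [-0.73, -3.055, 0.001]
ft_force: [-0.1, -0.9, -1.1]
width: 0.0238
grip_force: 39.7
t 15.75 tcp [397.6 344.5 197.7] F [-0.1 -0.9 -1.1] w 23.8 g 39.7 -> delta [ 1.7  2.9 72.7] rows 1.5 tilt 0.05
[288.64918572 216.0016143 ] (array([514.8, 443.6]), 90.3)
```

View pics/w6.png

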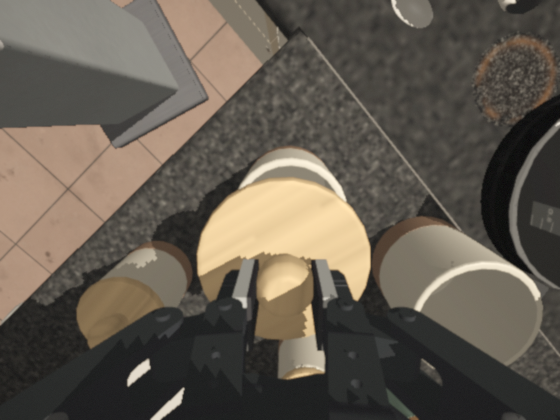

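The large lid hangs level over its canister, far rim edge at about (290,150). I'll lower it.

```bash
python3 -m crank '{"delta_pos":[[2,3,25],[2,3,48],[2,3,60],[2,3,66],[2,3,70]],"rot":[[0,0,0],[0,0,0],[0,0,0],[0,0,0],[0,0,0]],"grip":[0.1,0.1,0.1,0.1,0.1]}'; python3 -m crank '{"delta_pos":[[0,0,1],[0,0,2],[0,0,3],[0,0,3]],"rot":[[0,0,0],[0,0,0],[0,0,0],[0,0,0]],"grip":[0.1,0.1,0.1,0.1]}'; python3 go.py 397.4 347.8 125
```

```text
clock: 16.3
tcp_pos: [0.3976, 0.3486, 0.128]
orientation: [0.731, 3.055, 0.0]
ft_force: [0.3, -0.3, 0.2]
width: 0.0239
grip_force: 39.7
clock: 16.7
tcp_pos: [0.3975, 0.3492, 0.1254]
orientation: [0.729, 3.055, 0.001]
ft_force: [-0.0, -0.5, 1.2]
width: 0.0237
grip_force: 39.9
t 16.7 tcp [397.5 349.2 125.4] F [-0.  -0.5  1.2] w 23.7 g 39.9 -> delta [-0.5 -1.3  0.4] rows 0.0 tilt 0.05
```

```bash
python3 -m crank '{"delta_pos":[[0,0,0.5],[0,0,0.8],[0,0,0.8]],"rot":[[0,0,0],[0,0,0],[0,0,0]],"grip":[0.1,0.1,0.1]}'; python3 -m crank '{"delta_pos":[[0,0,0],[0,0,0],[0,0,0],[0,0,0],[0,0,-15]],"rot":[[0,0,0],[0,0,0],[0,0,0],[0,0,0],[0,0,0]],"grip":[0.35,0.6,0.6,0.6,0.6]}'; python3 -m crank '{"delta_pos":[[0,0,-40],[0,0,-75],[0,0,-80],[0,0,-80]],"rot":[[0,0,0],[0,0,0],[0,0,0],[0,0,0]],"grip":[0.6,0.7,0.8,0.8]}'; python3 go.py 539.5 -327 195
python3 - <<'E'
from h import *
d=get_image("wrist"); print(fit(d,"lid",(.3974,.3478),.115,87),fit(d,"can",(.530,.436),.12,100))
E
```

```text
clock: 17.0
tcp_pos: [0.3977, 0.3493, 0.125]
orientation: [0.729, 3.055, 0.002]
ft_force: [-1.4, -1.4, 7.0]
width: 0.0238
grip_force: 40.4
clock: 17.5
tcp_pos: [0.3961, 0.3482, 0.1377]
orientation: [-0.729, -3.053, 0.004]
ft_force: [-0.5, 0.3, -0.1]
width: 0.051
grip_force: 0.0
clock: 17.9
tcp_pos: [0.3978, 0.3494, 0.2201]
orientation: [0.729, 3.054, 0.003]
ft_force: [-0.9, -0.5, -1.2]
width: 0.068
grip_force: 0.0
t 17.9 tcp [397.8 349.4 220.1] F [-0.9 -0.5 -1.2] w 68.0 g 0.0 -> delta [-432.  -539.5   24.5] rows 13.8 tilt 0.13
(array([393.8, 350.8]), 94.6) (array([510.6, 447.8]), 86.5)
```

```bash
python3 -m crank '{"delta_pos":[[-28,-35,1],[-59,-73,2],[-90,-112,4],[-121,-151,6],[-152,-190,8]],"rot":[[0,0,0],[0,0,0],[0,0,0],[0,0,0],[0,0,0]],"grip":[0.8,0.8,0.8,0.8,0.8]}'; python3 -m crank '{"delta_pos":[[-31,-39,2],[-62,-77,4],[-93,-116,6],[-124,-155,8],[-154,-193,9]],"rot":[[0,0,0],[0,0,0],[0,0,0],[0,0,0],[0,0,0]],"grip":[0.8,0.8,0.8,0.8,0.8]}';python3 go.py 539.5 -327 195
```

```text
clock: 18.45
tcp_pos: [0.446, 0.1089, 0.2096]
orientation: [-0.729, -3.054, 0.001]
ft_force: [1.0, 0.3, 0.2]
width: 0.0686
grip_force: 0.0
clock: 18.95
tcp_pos: [0.4962, -0.1328, 0.2004]
orientation: [-0.73, -3.053, -0.001]
ft_force: [0.7, -0.2, -0.4]
width: 0.0684
grip_force: 0.0
t 18.95 tcp [ 496.2 -132.8  200.4] F [ 0.7 -0.2 -0.4] w 68.4 g 0.0 -> delta [-126.4 -153.7    5.1] rows 4.0 tilt 0.15
```

```bash
python3 -m crank '{"delta_pos":[[-31,-38,1],[-62,-76,3],[-93,-114,5],[-118,-145,5],[-126,-154,5]],"rot":[[0,0,0],[0,0,0],[0,0,0],[0,0,0],[0,0,0]],"grip":[0.8,0.8,0.8,0.8,0.8]}'; python3 -m crank '{"delta_pos":[[0,0,0]],"rot":[[0,0,0]],"grip":[0.8]}'
python3 - <<'E'
from h import *
d=get_image("wrist"); print(fit(d,"lid",(.5395,-.327),.028,102))
E
python3 go.py 539.5 -327 35
```

```text
clock: 19.45
tcp_pos: [0.5393, -0.3287, 0.1945]
orientation: [-0.734, -3.052, -0.001]
ft_force: [0.7, 0.8, -0.6]
width: 0.0685
grip_force: 0.0
clock: 19.55
tcp_pos: [0.5392, -0.3263, 0.1949]
orientation: [-0.732, -3.052, -0.002]
ft_force: [-0.6, 0.6, -0.2]
width: 0.068
grip_force: 0.0
(array([ 540.6, -328.6]), 104.1)
t 19.6 tcp [ 539.2 -324.8  195.4] F [-0.3 -0.1 -0.6] w 68.1 g 0.0 -> delta [ -1.8  -2.  160.4] rows 3.2 tilt 0.18
```

```bash
python3 -m crank '{"delta_pos":[[-2,-2,45],[-2,-2,90],[-2,-2,130],[-2,-2,150],[-2,-2,160]],"rot":[[0,0,0],[0,0,0],[0,0,0],[0,0,0],[0,0,0]],"grip":[0.8,0.8,0.8,0.8,0.8]}'; python3 -m crank '{"delta_pos":[[0,0,0],[0,0,0],[0,0,0],[0,0,0],[0,0,0]],"rot":[[0,0,0],[0,0,0],[0,0,0],[0,0,0],[0,0,0]],"grip":[0.8,0.1,0.1,0.1,0.1]}' 40; python3 -m crank '{"delta_pos":[[0,0,-20],[0,0,-60],[0,0,-110],[0,0,-155],[0,0,-180]],"rot":[[0,0,0],[0,0,0],[0,0,0],[0,0,0],[0,0,0]],"grip":[0.1,0.1,0.1,0.1,0.1]}' 40;  python3 go.py 530.5 436.5 220
python3 - <<'E'
from h import *
# kettle near giant canister? outline in both views
d=get_image("top"); print(onz(d,86,215,.1),onz(d,86,215,.0), onz(d,86,215,.2))
E
```

```text
clock: 20.1
tcp_pos: [0.5393, -0.3249, 0.0348]
orientation: [-0.726, -3.052, -0.003]
ft_force: [0.1, 0.9, 0.4]
width: 0.0685
grip_force: 0.0
clock: 20.6
tcp_pos: [0.5416, -0.3284, 0.0387]
orientation: [0.729, 3.054, -0.001]
ft_force: [-0.7, 2.1, 6.3]
width: 0.0237
grip_force: 39.0
clock: 21.1
tcp_pos: [0.5419, -0.3288, 0.2221]
orientation: [0.729, 3.051, -0.004]
ft_force: [0.2, -0.5, -1.4]
width: 0.0236
grip_force: 39.5
t 21.1 tcp [ 541.9 -328.8  222.1] F [ 0.2 -0.5 -1.4] w 23.6 g 39.5 -> delta [ 3.560e+02  6.775e+02 -6.000e-01] rows 15.3 tilt 0.32
[0.5304217  0.49038685 0.1       ] [0.55176003 0.52820612 0.        ] [0.50908337 0.45256759 0.2       ]
```

```bash
python3 -m crank '{"delta_pos":[[18,34,0],[40,76,0],[62,118,0],[84,160,0],[106,202,0]],"rot":[[0,0,0],[0,0,0],[0,0,0],[0,0,0],[0,0,0]],"grip":[0.1,0.1,0.1,0.1,0.1]}'; python3 -m crank '{"delta_pos":[[22,42,0],[45,85,0],[68,128,0],[90,171,0],[112,213,0]],"rot":[[0,0,0],[0,0,0],[0,0,0],[0,0,0],[0,0,0]],"grip":[0.1,0.1,0.1,0.1,0.1]}'; python3 go.py 530.5 436.5 220
```

```text
clock: 21.65
tcp_pos: [0.5372, -0.0982, 0.2175]
orientation: [0.73, 3.055, 0.0]
ft_force: [0.4, 0.4, -0.6]
width: 0.0235
grip_force: 39.6
clock: 22.15
tcp_pos: [0.5336, 0.1427, 0.2176]
orientation: [0.73, 3.055, 0.001]
ft_force: [0.1, -0.9, -0.3]
width: 0.0237
grip_force: 39.6
t 22.15 tcp [533.6 142.7 217.6] F [ 0.1 -0.9 -0.3] w 23.7 g 39.6 -> delta [135.5 260.7  -2.4] rows 5.9 tilt 0.05
```

```bash
python3 -m crank '{"delta_pos":[[22,42,0],[44,84,0],[66,126,0],[88,168,0],[106,204,0]],"rot":[[0,0,0],[0,0,0],[0,0,0],[0,0,0],[0,0,0]],"grip":[0.1,0.1,0.1,0.1,0.1]}'; python3 -m crank '{"delta_pos":[[16,30,0],[26,48,0],[29,55,0],[29,55,0],[29,55,0]],"rot":[[0,0,0],[0,0,0],[0,0,0],[0,0,0],[0,0,0]],"grip":[0.1,0.1,0.1,0.1,0.1]}'; python3 go.py 530.5 436.5 141
python3 - <<'E'
from h import *
d=get_image("wrist"); cv2.imwrite("pics/w7.png",d["image"][:,:,::-1]);print(proj(d,[.5305,.4365,.12]))
E
```

```text
clock: 22.65
tcp_pos: [0.5309, 0.3731, 0.2174]
orientation: [0.728, 3.056, 0.001]
ft_force: [0.9, -0.3, -0.8]
width: 0.0237
grip_force: 39.6
clock: 23.15
tcp_pos: [0.5307, 0.4318, 0.2172]
orientation: [0.731, 3.055, -0.001]
ft_force: [-0.0, 0.5, -2.2]
width: 0.0236
grip_force: 39.6
t 23.15 tcp [530.7 431.8 217.2] F [-0.   0.5 -2.2] w 23.6 g 39.6 -> delta [ 2.3  4.2 76.2] rows 1.5 tilt 0.03
[290.25430688 213.40756478]
```

View pics/w7.png

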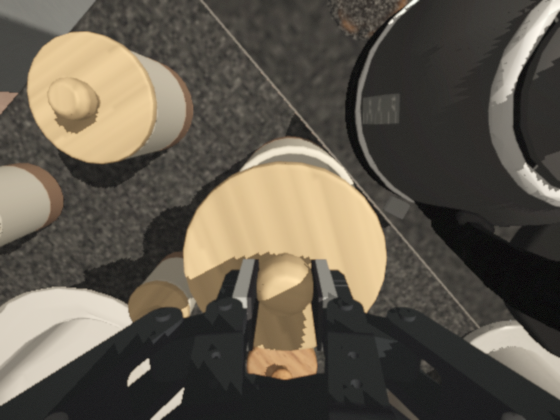

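The giant lid is over its canister with the rim arc showing at about (298,140), slightly right of centre. I'll fit that arc.

```bash
python3 - <<'E'
from h import *
from scipy.optimize import least_squares
d=get_image("wrist"); h=cv2.cvtColor(d["image"],cv2.COLOR_RGB2HSV)
m=cv2.inRange(h,(0,0,190),(180,60,255)); m[:,:235]=0;m[:,360:]=0;m[:130]=0;m[195:]=0
k,l,st,_=cv2.connectedComponentsWithStats(m); i=1+st[1:,4].argmax(); print(st[i])
ys,xs=np.where(l==i); q=np.array([onz(d,a,b,.12)[:2] for a,b in zip(xs,ys)])*1000
f=least_squares(lambda c:np.hypot(*(q-c).T)-47.5,[530,436],loss="soft_l1"); print(f.x,np.std(f.fun))
E
python3 go.py 530.5 436.5 141
```

```text
[242 145 111  40 921]
[531.45864531 437.437278  ] 1.5438958897657242
t 23.25 tcp [530.8 431.5 217.5] F [-0.4  0.2 -0.2] w 23.7 g 39.6 -> delta [ 2.6  4.3 76.5] rows 1.5 tilt 0.01
```

```bash
python3 -m crank '{"delta_pos":[[2.5,5,25],[2.5,5,48],[2.5,5,62],[2.5,5,69],[2.5,5,74]],"rot":[[0,0,0],[0,0,0],[0,0,0],[0,0,0],[0,0,0]],"grip":[0.1,0.1,0.1,0.1,0.1]}'; python3 -m crank '{"delta_pos":[[0,0,0.6],[0,0,1.2],[0,0,2],[0,0,2]],"rot":[[0,0,0],[0,0,0],[0,0,0],[0,0,0]],"grip":[0.1,0.1,0.1,0.1]}'; python3 go.py 531 437 141
```

```text
clock: 23.75
tcp_pos: [0.5308, 0.4377, 0.1431]
orientation: [-0.731, -3.055, 0.0]
ft_force: [-0.0, -0.4, -0.1]
width: 0.0234
grip_force: 39.6
clock: 24.15
tcp_pos: [0.5307, 0.4386, 0.1416]
orientation: [0.729, 3.055, 0.001]
ft_force: [-0.3, 1.3, -0.0]
width: 0.0236
grip_force: 39.6
t 24.15 tcp [530.7 438.6 141.6] F [-0.3  1.3 -0. ] w 23.6 g 39.6 -> delta [-1.  -1.2  0.6] rows 0.0 tilt 0.04
```

```bash
python3 -m crank '{"delta_pos":[[0,0,0.5],[0,0,1],[0,0,1]],"rot":[[0,0,0],[0,0,0],[0,0,0]],"grip":[0.1,0.1,0.1]}'
```

```text
clock: 24.45
tcp_pos: [0.5306, 0.4385, 0.1407]
orientation: [0.729, 3.055, 0.001]
ft_force: [-0.9, -1.2, 4.3]
width: 0.0237
grip_force: 40.0
```

Contact at the expected height. I release, rise, and retreat toward the base.

```bash
python3 -m crank '{"delta_pos":[[0,0,0],[0,0,0],[0,0,0],[0,0,0],[0,0,-15]],"rot":[[0,0,0],[0,0,0],[0,0,0],[0,0,0],[0,0,0]],"grip":[0.35,0.6,0.6,0.6,0.6]}'; python3 -m crank '{"delta_pos":[[0,0,-40],[0,0,-80],[0,0,-90],[0,0,-90]],"rot":[[0,0,0],[0,0,0],[0,0,0],[0,0,0]],"grip":[0.6,0.6,0.6,0.6]}'; python3 go.py 430 30 240
```

```text
clock: 24.95
tcp_pos: [0.5294, 0.4376, 0.1532]
orientation: [-0.729, -3.053, 0.004]
ft_force: [0.0, -1.0, -0.1]
width: 0.0512
grip_force: 0.0
clock: 25.35
tcp_pos: [0.5314, 0.439, 0.2471]
orientation: [0.729, 3.053, 0.004]
ft_force: [-1.4, 0.6, -1.2]
width: 0.0512
grip_force: 0.0
t 25.35 tcp [531.4 439.  247.1] F [-1.4  0.6 -1.2] w 51.2 g 0.0 -> delta [ -94.4 -410.7    6. ] rows 8.4 tilt 0.21
```

```bash
python3 -m crank '{"delta_pos":[[-8,-36,0],[-18,-80,0],[-29,-125,0],[-40,-170,0],[-50,-215,0]],"rot":[[0,0,0],[0,0,0],[0,0,0],[0,0,0],[0,0,0]],"grip":[0.6,0.6,0.6,0.6,0.6]}' >/dev/null; python3 -m crank '{"delta_pos":[[-10,-45,0],[-21,-90,0],[-31,-135,0],[-41,-180,0],[-44,-195,0]],"rot":[[0,0,0],[0,0,0],[0,0,0],[0,0,0],[0,0,0]],"grip":[0.6,0.6,0.6,0.6,0.6]}'; python3 -m crank '{"delta_pos":[[0,0,0],[0,0,0],[0,0,0]],"rot":[[0,0,0],[0,0,0],[0,0,0]],"grip":[0.6,0.6,0.6]}' >/dev/null
python3 - <<'E'
from h import *
o=[]
for n,b in(("scene",(90,240,160,300)),("top",(140,290,80,260))):
    d=get_image(n); o.append(cv2.resize(d["image"][b[0]:b[1],b[2]:b[3],::-1],(400,400),interpolation=cv2.INTER_CUBIC))
    for k,p,z,D in(("s",(.567,.28),.085,57),("m",(.4155,.183),.1,72),("l",(.3974,.348),.115,87),("g",(.531,.437),.13,102)): print(n,k,fit(d,"lid",p,z,D))
cv2.imwrite("pics/fin.png",np.hstack(o))
E
```

```text
clock: 26.35
tcp_pos: [0.4269, 0.0274, 0.2436]
orientation: [-0.733, -3.052, 0.002]
ft_force: [-0.0, 0.6, 0.2]
width: 0.0514
grip_force: 0.0
scene s (array([561.7, 272.7]), 116.2)
scene m (array([407.5, 189.1]), 155.4)
scene l (array([386.2, 329. ]), 154.5)
scene g (array([523.5, 424.1]), 185.6)
top s (array([562.7, 276.4]), 74.8)
top m (array([426.7, 213.2]), 31.8)
top l (array([394.2, 340.1]), 111.4)
top g (array([523.2, 428.6]), 128.5)
```

View pics/fin.png

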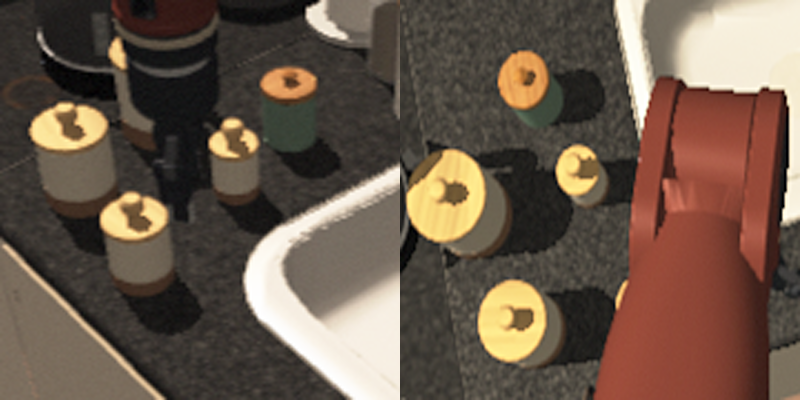

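The final view shows the small, medium and large lids flat. The giant lid is partly hidden by the arm in the scene view, so I move aside for one more look.

```bash
python3 -m crank '{"delta_pos":[[-12,-35,0],[-28,-78,0],[-44,-120,0],[-60,-160,0],[-70,-190,0]],"rot":[[0,0,0],[0,0,0],[0,0,0],[0,0,0],[0,0,0]],"grip":[0.6,0.6,0.6,0.6,0.6]}' >/dev/null; python3 -m crank '{"delta_pos":[[0,0,0],[0,0,0],[0,0,0]],"rot":[[0,0,0],[0,0,0],[0,0,0]],"grip":[0.6,0.6,0.6]}'
python3 - <<'E'
from h import *
o=[]
for n,b in(("scene",(90,240,160,300)),("top",(140,290,80,230))):
    d=get_image(n); o.append(cv2.resize(d["image"][b[0]:b[1],b[2]:b[3],::-1],(400,400),interpolation=cv2.INTER_CUBIC))
cv2.imwrite("pics/fin2.png",np.hstack(o))
E
```

```text
clock: 27.55
tcp_pos: [0.4059, -0.1699, 0.245]
orientation: [-0.728, -3.056, -0.001]
ft_force: [-0.4, -0.7, 0.8]
width: 0.0512
grip_force: 0.0
```

View pics/fin2.png

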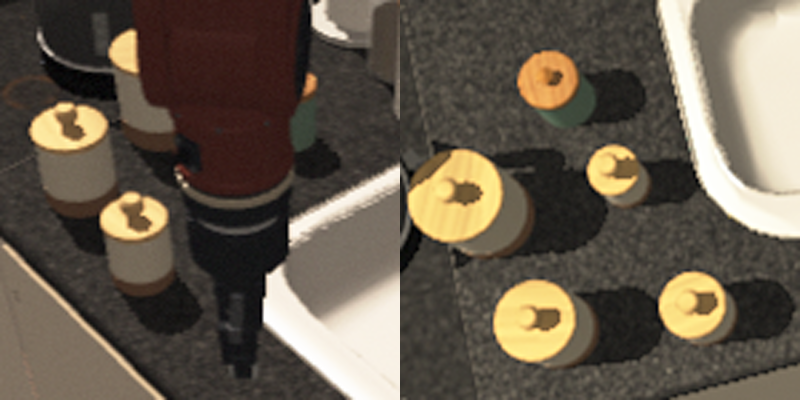

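All four lids are seated flat, and the robot is clear of everything.

```bash
python3 -c "
from workcell import *
print(close_job())"
```

```text
the job is handed in; nothing more can be done
None
```

All four wooden lids are on their own canisters, knob up, and look flat on the rims in the last pictures; the job was handed in at about 28 s, with the clear lid and green canister untouched and the verdict not shown.

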